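# Put the float in the touch-release till and shut it on its catch

### The arm

A 7-joint arm with a two-finger parallel gripper is mounted at the origin on the work surface. World frame = base frame: x ahead of the robot, y to its left, z up, the work surface at z = 0. Lengths are in m, angles in rad, forces in N, time in s.
With the tool pointing down it reaches from about 0.375 to 0.925 m from the base axis. Payload 3.1 kg.
Tool frame: the origin (TCP) lies between the finger pads; the fingertips stand ahead of it and the grasp point (between the pads) lies 3 mm ahead of it (tip_reach is the y of the fingertips in the tool frame, in m); y points along the fingers, z is the direction in which the jaws open and shut, and the axes are right-handed (so a half turn about y gives the same grasp; the last joint's range is limited). The gripper opens to 85 mm and grips with 20 to 120 N. Pads are 22 mm wide; open, the fingers measure 114 mm over their backs; the gripper's body (76 mm by 85 mm) begins 54 mm behind the grasp point. The pads swing forward as they close: fully open they stand 13 mm farther back than shut.
Start: joints at [1.03, 0.383, 0.044, 1.598, -0.018, 1.161, -0.05], TCP at [0.279, -0.587, 0.253] pointing down, gripper open.
Joint ranges: [-2.61, 2.61], [-0.41, 2.15], [-1.48, 1.57], [0, 2.5], [-1.57, 4.71], [0.05, 1.97], [-2.85, 2.85]. Speed limits (rad/s): [2.79, 2.79, 3.14, 3.14, 3.14, 3.14, 3.14].

### API

Orientations are given as a unit quaternion [w, x, y, z].
In Python, from plant import * gives the robot as it stands. The module is installed in compiled form; this text tells all that it offers.
- The arm moves only by the tool send_rows, never from a script. Its argument "motion" is a list of rows, each an object of numbers: "dx", "dy", "dz": the shift along the tool's x, y, z in mm; "wx", "wy", "wz": the turn, a rotation vector about the tool's x, y, z in degrees; "claw": the closure in counts, from 0 (fully open) to 255 (shut). A call has 1 to 12 rows; each row shifts and turns the commanded pose from where the row before left it, along the tool's axes as they then stand; what a row does not reach is not made up. A row lasts 1/10 s, in which the tool goes at most 50 mm and 8.59 degrees, less where a joint would pass 70% of its speed; a pose out of reach is approached as far as the arm can. A call with a gripper value outside its range is refused whole. The fingers move at their own pace and stop on an object; "force" is the grip in N (left out, the last holds). Time passes only in rows, so rows that do not move let the fingers close. It gives the time, the measured TCP pose, the force and the opening at its end, in the units of the state.
- get_obs(): the state, without advancing time (a new reading comes with each control period).
- camera(name): name is "side" or "top"; returns a dict with "pixels" (420x560x3 uint8, blue, green, red), "mtx" (3x3 intrinsics, pixels), "R" (3x3) and "t" (3): a world point X has camera coordinates R X + t. Camera axes: x right, y down, z forward; pixel columns grow to the right and rows downward; lengths in m; the calibration is good to about 2 mm. A picture is of the moment at which its call begins. There is no depth.
- job_done(): hands the job in, once; it reports no verdict.
The state is a dict: "time": time; "q": joint angles; "qd": joint speeds; "joint_efforts": joint torques, N m; "tool_pos": TCP position; "tool_rot": TCP orientation; "contact_force": force on the tool from outside, world axes, zero at the start; "moment": the same for the moment, N m; "grip_width": opening from 0.0 (shut) to 1.0 (fully open).
Only numpy, scipy, OpenCV 4.12 (cv2) and the standard library are available. Lean on these libraries where they do the work, as an engineer would, in place of code of your own. Each camera call takes 0.05 s, during which the arm holds its last target.

### The job

Put the coin tray in the till: the drawer has no handle but a push-push catch, so press its front in and let go to spring it out, see that it has come, and draw it right out to its stop. Set the coin tray upright and fully down in the empty bay behind the drawer front, on the left seen from the robot, then push the drawer in as far as it goes without slamming it, let go and see that it has caught: at the end it must stay shut, not sprung ajar. Do not tip the tray, and leave the other things on the counter and on the till where they are.

Things in the scene. Friction and masses are not known exactly. Their poses are not given: they have to be found in the camera images.
- till: Till: grey cash-drawer case, 300 wide x 330 deep x 100 high, fixed. Origin at counter height under the middle of the case's front edge; x into the case, y left seen from the robot, z up. The drawer slides out along -x; shut, its front panel stands 18 mm proud of the case. Push-push catch: press the front in 7 mm beyond shut (5 at least, 12 is a hard stop) and let go; see the joint.
- till_drawer (a joint): Drawer out by, m: 0 shut on its catch; 0.160 right out at its stop; -0.012 pressed in to a hard stop. Starts shut. Press to -0.007, let go: it springs out to about 0.06 and stays. To shut: push to -0.007 or deeper (-0.005 at least), let go: it returns to 0 and holds; less, and it springs out. Takes 4 to 12 N in the last 60 mm, else 1.5 N + 22 N per m/s. Catches only if it was out past 0.055.
- drawer_front (a point): Middle of the outer face of the drawer's black front panel, moves with the drawer, 50 mm above the counter; axes as the till's. Panel 276 wide, 78 high (10 to 88 mm above the counter), 14 thick, no handle; press it in the upper half near the middle. When ajar, the 60 to 70 mm gap between its inner face and the case lets it be hooked from above, best in line with the bay.
- bay (a point): Centre of the floor of the drawer's empty light-grey coin bay, 20 mm above the counter, moves with the drawer; axes as the till's. 58 mm behind the panel's outer face, 46 mm left of the drawer's middle. Inside 88 mm (x) by 168 mm (y); walls above the floor: back and right 40 mm, left 50 mm, front (the panel) 68 mm. Clear of the case when the drawer is out by over 0.095.
- coin_tray: Loose blue coin tray, 76 (x) by 150 (y) mm, rim 38 high, walls 4, coins lying in it up to 16 mm above its underside. Across its middle stands a grip wall, 10 mm thick (y), 68 long (x), its top 62 mm above the underside, with a free space 66 mm long on either side. Origin under its centre, z up. 0.3 to 0.5 kg. Stands left or right, in front of the till. Fits the bay either way round.
- card_terminal: Bystander, loose: grey card payment terminal lying flat, 165 x 78 x 38 mm; origin under its centre, x along its length.
- calculator: Bystander, loose: dark calculator, 130 x 95 x 20 mm, lying on top of the till; origin under its centre.
- honey_jar: Bystander, loose: amber jar, 72 mm across, 100 mm high; origin under its centre.
- tin: Bystander, loose: red-labelled tin, 75 mm across, 110 mm high; origin under its centre.
- paper_roll: Bystander, loose: white till roll standing on end, 78 mm across, 80 mm high; origin under its centre.
- biscuit_carton: Bystander, loose: yellow carton, 65 x 150 x 90 mm high; origin under its centre.

How it is judged:
On the way, in this order (a step that is already met when the one before it is completed fails the run):
1. the drawer is drawn right out (more than 0.13 of 0.160 m) (value of joint till_drawer above 0.13 m), for 0.2 s.
2. the coin tray stands level on the floor of the bay, let go, with the drawer still out (x of coin_tray in the frame of bay between -0.012 and 0.012 m and y of coin_tray in the frame of bay between -0.015 and 0.015 m and z of coin_tray in the frame of bay between -0.006 and 0.006 m and angle between coin_tray's own z axis and vertical below 0.12 rad and value of joint till_drawer above 0.08 m and linear speed of coin_tray below 0.03 m/s and contact force between the fingers and coin_tray below 0.2 N), for 0.3 s.
At the end, for the whole second after the job is handed in: The drawer is shut and at rest on its catch, neither ajar nor pressed in (joint between -0.003 and 0.004 m), with the coin tray level on the floor of the bay (origin within 12 mm in x, 15 mm in y and 6 mm in z of the bay point, tilt under 0.12 rad) (value of joint till_drawer between -0.003 and 0.004 m and velocity of joint till_drawer between -0.01 and 0.01 m/s and x of coin_tray in the frame of bay between -0.012 and 0.012 m and y of coin_tray in the frame of bay between -0.015 and 0.015 m and z of coin_tray in the frame of bay between -0.006 and 0.006 m and angle between coin_tray's own z axis and vertical below 0.12 rad); the robot touches nothing.
It fails at once if the coin tray is tipped by more than 0.5 rad (its coins would spill) (angle between coin_tray's own z axis and vertical above 0.5 rad).
It fails at once if the drawer is slammed (moving inwards faster than 0.5 m/s) (velocity of joint till_drawer below -0.5 m/s).
It fails at once if a bystander (card terminal, calculator, jar, tin, till roll and carton) is shifted by more than 40 mm (distance of any of card_terminal, calculator, honey_jar, tin, paper_roll, biscuit_carton from where it was at the start of the episode above 0.04 m).
It also fails if it takes over 70 s, if anything falls off the work surface, if the arm or the gripper's body presses on something with over 40 N, if the wrist force passes 120 N, or if a joint passes its speed limit or range.

## Working session

There is one attempt and no reset: what is moved stays moved. The work goes in short steps, Python scripts to look and compute and a tool call to move; the robot and the scene stay as the last step left them, time stands still between calls to the robot, and variables do not carry over. Pictures are saved under pics/ and viewed, and the job is handed in when it is done.

Besides the shell and the picture viewer there is one more tool, called after ">>>" as a command line: name --argument value ..., lists and objects as JSON in quotes. send_rows: Moves the arm, as the interface text tells. Its arguments: {"type":"object","properties":{"motion":{"type":"array"},"force":{"type":"number"}},"required":["motion"]}

```bash
mkdir -p pics; ls; python3 - <<'E'
from plant import *
import cv2,numpy as np
o=get_obs();print(o)
for n in("side","top"):
    c=camera(n);cv2.imwrite(f"pics/{n}0.png",c["pixels"]);print(n,c["mtx"],c["R"],c["t"])
    np.savez(f"{n}.npz",mtx=c["mtx"],R=c["R"],t=c["t"])
try: print(tip_reach)
except Exception as e: print(e)
E
```

```text
pics
{'time': 0.0, 'q': array([ 1.0302083 ,  0.3838641 ,  0.04384531,  1.59959965, -0.01790173,
        1.16119479, -0.04990229]), 'qd': array([-5.75899457e-04,  1.56918430e-03, -1.41120022e-04, -2.85102141e-04,
        7.24488452e-04,  7.17827494e-05,  7.16606924e-04]), 'joint_efforts': array([ 6.14429136e-04, -4.33465111e+01,  1.02459624e+00, -2.49514210e+01,
        1.05722857e-02,  1.13779429e-02,  1.14784871e-05]), 'tool_pos': array([ 0.27810565, -0.58650842,  0.25185657]), 'tool_rot': array([ 0.15503789, -0.15555415,  0.69075139, -0.688933  ]), 'contact_force': array([-0.31321537,  0.15201657,  0.14645433]), 'moment': array([ 0.02159336, -0.01064529, -0.02027586]), 'grip_width': 1.0006847720765568}
side [[517.1325563    0.         279.68017269]
 [  0.         517.1325563  208.53250444]
 [  0.           0.           1.        ]] [[-0.98220675 -0.1877212   0.00553638]
 [-0.12441095  0.62830177 -0.76795755]
 [ 0.1406834  -0.75498187 -0.64047682]] [0.58912447 0.14804813 1.69587285]
top [[493.25425597   0.         273.18837705]
 [  0.         493.25425597 212.74765579]
 [  0.           0.           1.        ]] [[ 2.82547258e-02 -9.99599517e-01  1.57371591e-03]
 [-9.98791036e-01 -2.82951582e-02 -4.01976490e-02]
 [ 4.02260790e-02 -4.36039796e-04 -9.99190509e-01]] [-0.06055677  0.59274134  1.71052506]
0.022
```

View pics/side0.png

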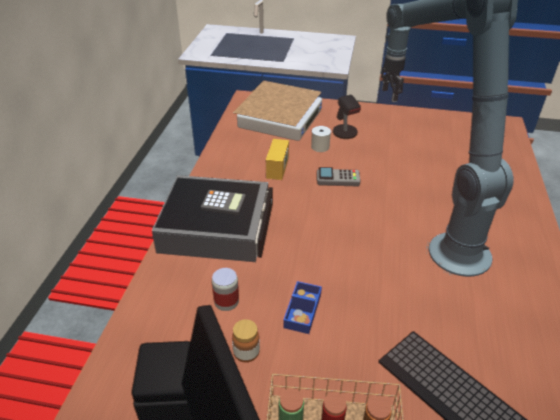

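View pics/top0.png

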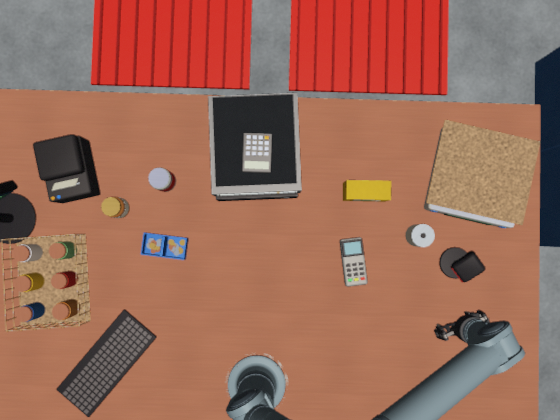

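The top view shows the till at about (255,145), its front edge near row 190-198, and the blue tray at (165,246). The robot is at (257,385). The terminal (353,262), carton (368,190), roll, jar and tin are all clear of the front. I'll enlarge next.

```bash
python3 - <<'E'
import cv2
a=cv2.imread("pics/top0.png");b=cv2.imread("pics/side0.png")
cv2.imwrite("pics/c1.png",cv2.resize(a[85:210,200:310],None,fx=4.8,fy=4.8,interpolation=cv2.INTER_CUBIC))
cv2.imwrite("pics/c2.png",cv2.resize(a[220:270,130:200],None,fx=10,fy=10,interpolation=cv2.INTER_CUBIC))
cv2.imwrite("pics/c3.png",cv2.resize(b[170:340,150:330],None,fx=3.5,fy=3.5,interpolation=cv2.INTER_CUBIC))
E
```

```text
(no output)
```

View pics/c1.png

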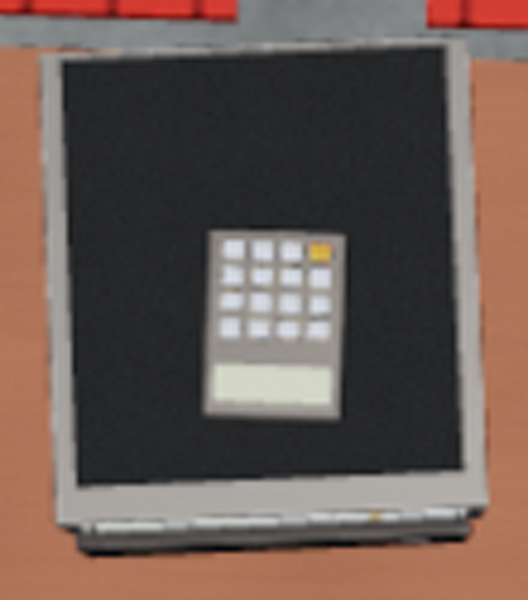

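View pics/c2.png

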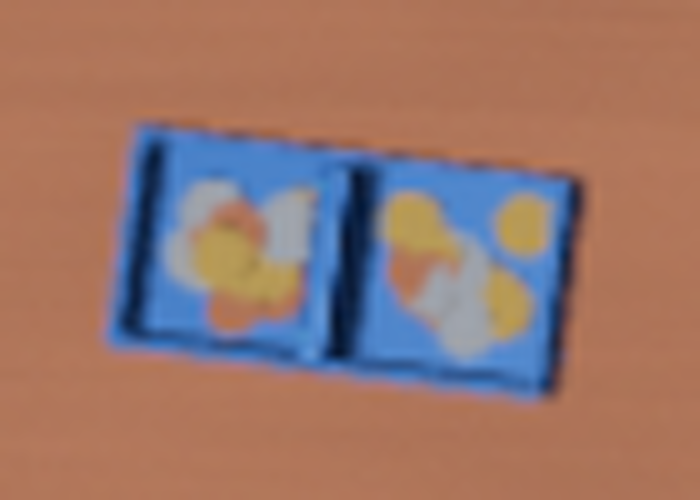

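View pics/c3.png

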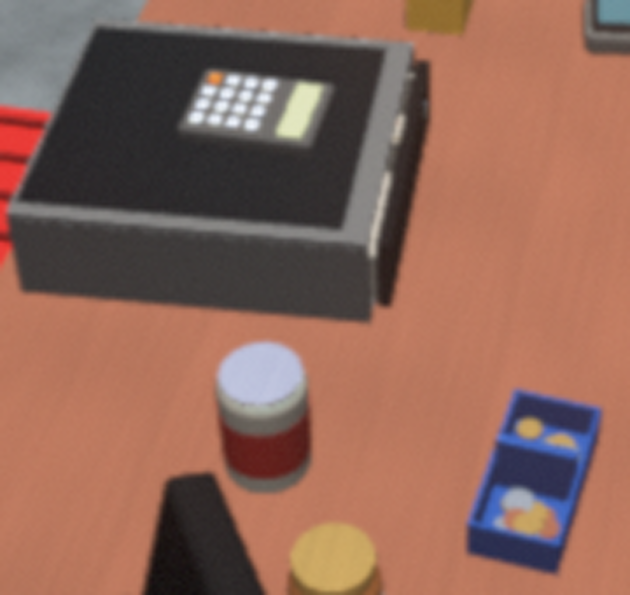

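```bash
cat > h.py <<'E'
import numpy as np,cv2
from scipy.optimize import least_squares
C={n:dict(np.load(f"{n}.npz")) for n in("side","top")}
def proj(n,X):
    c=C[n];p=np.atleast_2d(X)@c["R"].T+c["t"];p=p@c["mtx"].T;return p[:,:2]/p[:,2:]
def ray(n,uv,z):
    c=C[n];d=np.linalg.inv(c["mtx"])@np.array([uv[0],uv[1],1.]);d=c["R"].T@d;o=-c["R"].T@c["t"];return o+d*(z-o[2])/d[2]
def crop(px,u0,v0,f): return ((np.array(px,float)+.5)/f-.5)+[u0,v0]
def tf(p,L):
    c,s=np.cos(p[2]),np.sin(p[2]);L=np.array(L,float);return np.c_[p[0]+c*L[:,0]-s*L[:,1],p[1]+s*L[:,0]+c*L[:,1],L[:,2]]
def fit(obs,p0):
    f=lambda p:np.concatenate([(proj(n,tf(p,L))-uv).ravel() for n,L,uv in obs])
    r=least_squares(f,p0,loss="soft_l1");return r.x,f(r.x).reshape(-1,2).round(1)
E
python3 - <<'E'
from h import *
Lt=[[.33,.15,.1],[.33,-.15,.1],[0,.15,.1],[0,-.15,.1]]
o=[("top",Lt,crop([(42,55),(466,42),(58,525),(487,505)],200,85,4.8)),
("side",Lt,crop([(10,210),(97,27),(372,243),(413,43)],150,170,3.5))]
for oo in (o,o[:1],o[1:]):
  p,r=fit(oo,[.55,0,0]);print("till",p,r.tolist())
a,b=.038,.075;Lr=[[a,b,.038],[a,-b,.038],[-a,-b,.038],[-a,b,.038]]
o=[("top",Lr,crop([(135,125),(582,178),(552,397),(108,347)],130,220,10)),
("side",Lr[:],crop([(470,525),(515,393),(602,408),(560,548)],150,170,3.5))]
for oo in (o,o[:1],o[1:]):
  p,r=fit(oo,[.45,.25,0]);print("tray",p,r.tolist())
E
```

```text
till [0.65597871 0.01407228 0.07181292] [[-1.0, 0.1], [0.3, -1.0], [-0.5, 0.6], [0.4, 0.8], [-0.7, 0.4], [-0.0, -3.1], [-0.4, -0.2], [0.8, -0.8]]
till [0.65658328 0.01391661 0.06868539] [[-0.6, -0.2], [0.6, -1.0], [-0.5, 0.3], [0.5, 0.8]]
till [0.65485781 0.01545743 0.07759558] [[-0.5, 1.2], [-0.3, -2.5], [0.1, 0.2], [0.8, -0.5]]
tray [ 0.468494    0.33052308 -0.08752823] [[-0.3, 0.4], [-1.6, 0.1], [-1.3, 0.3], [-0.4, 0.2], [-0.6, -0.7], [-0.1, -1.6], [-0.2, -0.6], [0.2, -1.1]]
tray [ 0.46947534  0.32740122 -0.0874651 ] [[0.6, 0.1], [-0.7, -0.1], [-0.4, 0.0], [0.5, -0.0]]
tray [ 0.46753942  0.3338722  -0.08708543] [[-0.5, 0.3], [0.0, -0.7], [0.0, 0.3], [0.4, -0.1]]
```

```bash
cat >> h.py <<'E'
from scipy.spatial.transform import Rotation as Ro
TILL=np.array([.656,.0140,.070])
def tl(x,y,z): return tf(TILL,[[x,y,z]])[0]
def pose(o):
    q=o["tool_rot"];return np.array(o["tool_pos"]),Ro.from_quat([q[1],q[2],q[3],q[0]])
def go(o,pos,yaw):
    "total turn (deg rotvec tool axes) then shift in tool axes AFTER the turn, mm"
    p,R=pose(o);best=None
    for k in(0,np.pi):
        c,s=np.cos(yaw+k),np.sin(yaw+k)
        T=Ro.from_matrix(np.array([[c,0,-s],[s,0,c],[0,-1,0]]).astype(float))
        rv=(R.inv()*T).as_rotvec(degrees=True)
        if best is None or np.linalg.norm(rv)<np.linalg.norm(best[0]): best=(rv,T.inv().apply(np.array(pos)-p)*1000)
    print("pos",p.round(4),"turn",best[0].round(1),"shift",best[1].round(1),"F",np.round(o["contact_force"],1),"g",round(o["grip_width"],3),"t",o["time"],"q7",round(o["q"][6],2))
def local(p): 
    c,s=np.cos(TILL[2]),np.sin(TILL[2]);d=p[:2]-TILL[:2];return np.array([c*d[0]+s*d[1],-s*d[0]+c*d[1],p[2]])
E
python3 - <<'E'
from h import *;from plant import *
o=get_obs();print(pose(o)[1].as_matrix().round(2));go(o,tl(-.08,0,.25),.07)
E
```

```text
[[-0.9  -0.    0.43]
 [-0.43  0.   -0.9 ]
 [ 0.   -1.   -0.  ]]
pos [ 0.2782 -0.5866  0.252 ] turn [ 0.1 21.4  0. ] shift [-338.9    2.  -572.7] F [-0.4 -0.5  0.1] g 1.002 t 0.1 q7 -0.05
```

>>> send_rows --motion '[{"wy": 7.1,"claw": 255},{"wy": 7.1,"claw": 255},{"wy": 7.2,"claw": 255},{"dx": -24,"dz": -41,"claw": 255},{"dx": -24,"dz": -41,"claw": 255},{"dx": -24,"dz": -41,"claw": 255},{"dx": -24,"dz": -41,"claw": 255},{"dx": -24,"dz": -41,"claw": 255},{"dx": -24,"dz": -41,"claw": 255},{"dx": -24,"dz": -41,"claw": 255},{"dx": -24,"dz": -41,"claw": 255},{"dx": -24,"dz": -41,"claw": 255}]' --force 40

```text
$.motion[0]: bad value
```

```bash
python3 - <<'E'
from h import *;from plant import *
o=get_obs();go(o,tl(-.08,0,.25),.07)
E
```

```text
pos [ 0.2782 -0.5866  0.252 ] turn [ 0.1 21.4  0. ] shift [-338.9    2.  -572.7] F [-0.4 -0.5  0.1] g 1.002 t 0.1 q7 -0.05
```

>>> send_rows --motion '[{"dx": 0,"dy": 0,"dz": 0,"wx": 0,"wy": 7.1,"wz": 0,"claw": 255},{"dx": 0,"dy": 0,"dz": 0,"wx": 0,"wy": 7.1,"wz": 0,"claw": 255},{"dx": 0,"dy": 0,"dz": 0,"wx": 0,"wy": 7.2,"wz": 0,"claw": 255},{"dx": -24,"dy": 0,"dz": -41,"wx": 0,"wy": 0,"wz": 0,"claw": 255},{"dx": -24,"dy": 0,"dz": -41,"wx": 0,"wy": 0,"wz": 0,"claw": 255},{"dx": -24,"dy": 0,"dz": -41,"wx": 0,"wy": 0,"wz": 0,"claw": 255},{"dx": -24,"dy": 0,"dz": -41,"wx": 0,"wy": 0,"wz": 0,"claw": 255},{"dx": -24,"dy": 0,"dz": -41,"wx": 0,"wy": 0,"wz": 0,"claw": 255},{"dx": -24,"dy": 0,"dz": -41,"wx": 0,"wy": 0,"wz": 0,"claw": 255},{"dx": -24,"dy": 0,"dz": -41,"wx": 0,"wy": 0,"wz": 0,"claw": 255},{"dx": -24,"dy": 0,"dz": -41,"wx": 0,"wy": 0,"wz": 0,"claw": 255}]' --force 40

```text
time: 1.2
tool_pos: [0.4475, -0.2448, 0.2529]
tool_rot: [0.024, -0.025, 0.707, -0.707]
contact_force: [1.3, 0.3, -0.6]
grip_width: -0.006
```

```bash
python3 - <<'E'
from h import *;from plant import *
o=get_obs();go(o,tl(-.08,0,.25),.07)
E
```

```text
pos [ 0.4475 -0.2448  0.2529] turn [ 0. -0.  0.] shift [-146.1    2.9 -243.6] F [ 1.3  0.3 -0.6] g -0.006 t 1.2 q7 -1.1
```

>>> send_rows --motion '[{"dx": -24,"dy": 0,"dz": -41,"wx": 0,"wy": 0,"wz": 0,"claw": 255},{"dx": -24,"dy": 0,"dz": -41,"wx": 0,"wy": 0,"wz": 0,"claw": 255},{"dx": -24,"dy": 0,"dz": -41,"wx": 0,"wy": 0,"wz": 0,"claw": 255},{"dx": -24,"dy": 0,"dz": -40,"wx": 0,"wy": 0,"wz": 0,"claw": 255},{"dx": -24,"dy": 0,"dz": -40,"wx": 0,"wy": 0,"wz": 0,"claw": 255},{"dx": -24,"dy": 0,"dz": -40,"wx": 0,"wy": 0,"wz": 0,"claw": 255},{"dx": 0,"dy": 44,"dz": 0,"wx": 0,"wy": 0,"wz": 0,"claw": 255},{"dx": 0,"dy": 44,"dz": 0,"wx": 0,"wy": 0,"wz": 0,"claw": 255},{"dx": 0,"dy": 44,"dz": 0,"wx": 0,"wy": 0,"wz": 0,"claw": 255},{"dx": 0,"dy": 43,"dz": 0,"wx": 0,"wy": 0,"wz": 0,"claw": 255},{"dx": 0,"dy": 0,"dz": 0,"wx": 0,"wy": 0,"wz": 0,"claw": 255}]'

```text
time: 2.3
tool_pos: [0.5672, 0.0051, 0.0712]
tool_rot: [0.019, -0.03, 0.707, -0.707]
contact_force: [-1.1, -0.5, -0.8]
grip_width: -0.003
```

```bash
python3 - <<'E'
from h import *;from plant import *
o=get_obs();go(o,tl(-.08,0,.077),.07);print(local(o["tool_pos"]))
for n in("side","top"):
    cv2.imwrite(f"pics/{n}1.png",camera(n)["pixels"])
a=cv2.imread("pics/top1.png")[150:230,200:310];b=cv2.imread("pics/side1.png")[150:270,200:330]
cv2.imwrite("pics/d1.png",np.vstack([cv2.resize(a,(412,300),interpolation=3),cv2.resize(b,(412,300),interpolation=3)]))
E
```

```text
pos [0.5672 0.0051 0.0712] turn [ 0.  -0.   0.9] shift [-9.2 -5.8 -2.6] F [-1.1 -0.5 -0.8] g -0.003 t 2.3 q7 -1.73
[-0.08922238 -0.00264954  0.0711867 ]
```

View pics/d1.png

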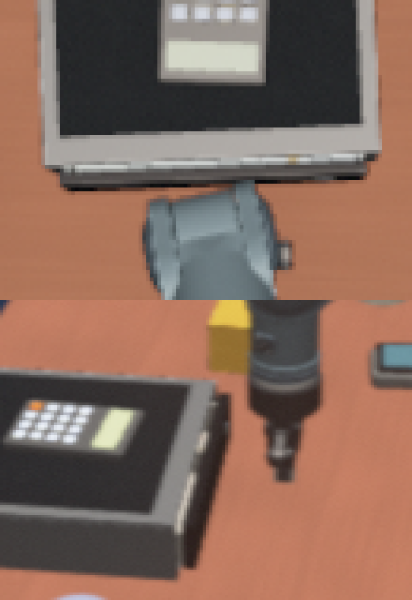

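The gripper stands shut in front of the black panel, about 60 mm clear. Next I'll approach and feel for contact.

>>> send_rows --motion '[{"dx": -15,"dy": -5,"dz": -2,"wx": 0,"wy": 0,"wz": 0,"claw": 255},{"dx": -15,"dy": 0,"dz": 0,"wx": 0,"wy": 0,"wz": 0,"claw": 255},{"dx": -12,"dy": 0,"dz": 0,"wx": 0,"wy": 0,"wz": 0,"claw": 255},{"dx": -8,"dy": 0,"dz": 0,"wx": 0,"wy": 0,"wz": 0,"claw": 255},{"dx": -4,"dy": 0,"dz": 0,"wx": 0,"wy": 0,"wz": 0,"claw": 255},{"dx": 0,"dy": 0,"dz": 0,"wx": 0,"wy": 0,"wz": 0,"claw": 255}]'

```text
time: 3.0
tool_pos: [0.6288, 0.0114, 0.0847]
tool_rot: [0.025, -0.024, 0.707, -0.707]
contact_force: [-0.4, 0.7, 0.3]
grip_width: 0.002
```

```bash
python3 - <<'E'
from h import *;from plant import *
o=get_obs();go(o,tl(-.022,0,.077),.07);print(local(o["tool_pos"]))
E
```

```text
pos [0.6288 0.0114 0.0847] turn [-0.  -0.  -0.1] shift [-5.3  7.7 -0.7] F [-0.4  0.7  0.3] g 0.002 t 3.0 q7 -1.73
[-0.02726912 -0.00067227  0.08474437]
```

>>> send_rows --motion '[{"dx": 0,"dy": 6,"dz": 0,"wx": 0,"wy": 0,"wz": 0,"claw": 255},{"dx": -2,"dy": 0,"dz": 0,"wx": 0,"wy": 0,"wz": 0,"claw": 255},{"dx": -2,"dy": 0,"dz": 0,"wx": 0,"wy": 0,"wz": 0,"claw": 255},{"dx": 0,"dy": 0,"dz": 0,"wx": 0,"wy": 0,"wz": 0,"claw": 255}]'

```text
time: 3.4
tool_pos: [0.6295, 0.0113, 0.0763]
tool_rot: [-0.022, 0.027, -0.706, 0.707]
contact_force: [-5.8, -0.8, 2.8]
grip_width: 0.0
```

```bash
python3 - <<'E'
from h import *;from plant import *
o=get_obs();go(o,tl(-.022,0,.077),.07);print(local(o["tool_pos"]))
E
```

```text
pos [0.6295 0.0113 0.0763] turn [-0.  -0.   0.3] shift [-4.6 -0.7 -0.8] F [-5.8 -0.8  2.8] g 0.0 t 3.4 q7 -1.73
[-0.02662653 -0.00081099  0.07633984]
```

Contact shows at TCP local x≈-0.027 with 5.8 N. I'll press about 7 mm.

>>> send_rows --motion '[{"dx": -2,"dy": 0,"dz": 0,"wx": 0,"wy": 0,"wz": 0,"claw": 255},{"dx": -2,"dy": 0,"dz": 0,"wx": 0,"wy": 0,"wz": 0,"claw": 255},{"dx": 0,"dy": 0,"dz": 0,"wx": 0,"wy": 0,"wz": 0,"claw": 255}]'

```text
time: 3.7
tool_pos: [0.6326, 0.0115, 0.0763]
tool_rot: [-0.022, 0.027, -0.706, 0.707]
contact_force: [-6.7, 0.1, 4.1]
grip_width: -0.003
```

```bash
python3 - <<'E'
from h import *;from plant import *
o=get_obs();go(o,tl(-.020,0,.077),.07);print(local(o["tool_pos"]))
E
```

```text
pos [0.6326 0.0115 0.0763] turn [-0.  -0.   0.4] shift [-3.5 -0.7 -0.9] F [-6.7  0.1  4.1] g -0.003 t 3.7 q7 -1.73
[-0.02349271 -0.00085525  0.0763349 ]
```

>>> send_rows --motion '[{"dx": -2,"dy": 0,"dz": 0,"wx": 0,"wy": 0,"wz": 0,"claw": 255},{"dx": -2,"dy": 0,"dz": 0,"wx": 0,"wy": 0,"wz": 0,"claw": 255},{"dx": 0,"dy": 0,"dz": 0,"wx": 0,"wy": 0,"wz": 0,"claw": 255}]'

```text
time: 4.0
tool_pos: [0.6364, 0.0118, 0.0763]
tool_rot: [-0.022, 0.027, -0.706, 0.707]
contact_force: [-7.3, -0.5, 4.4]
grip_width: -0.003
```

```bash
python3 - <<'E'
from h import *;from plant import *
o=get_obs();go(o,tl(-.020,0,.077),.07);print(local(o["tool_pos"]))
E
```

```text
pos [0.6364 0.0118 0.0763] turn [-0.  -0.   0.5] shift [ 0.3 -0.7 -0.8] F [-7.3 -0.5  4.4] g -0.003 t 4.0 q7 -1.73
[-0.01967833 -0.00080027  0.07633096]
```

>>> send_rows --motion '[{"dx": 25,"dy": 0,"dz": 0,"wx": 0,"wy": 0,"wz": 0,"claw": 255},{"dx": 40,"dy": 0,"dz": 0,"wx": 0,"wy": 0,"wz": 0,"claw": 255},{"dx": 40,"dy": 0,"dz": 0,"wx": 0,"wy": 0,"wz": 0,"claw": 255},{"dx": 20,"dy": 0,"dz": 0,"wx": 0,"wy": 0,"wz": 0,"claw": 255},{"dx": 0,"dy": -30,"dz": 0,"wx": 0,"wy": 0,"wz": 0,"claw": 255},{"dx": 0,"dy": -30,"dz": 0,"wx": 0,"wy": 0,"wz": 0,"claw": 255},{"dx": 0,"dy": 0,"dz": 0,"wx": 0,"wy": 0,"wz": 0,"claw": 255}]'

```text
time: 4.7
tool_pos: [0.5198, 0.0039, 0.142]
tool_rot: [-0.029, 0.02, -0.707, 0.707]
contact_force: [0.1, 0.0, 0.5]
grip_width: -0.001
```

```bash
python3 - <<'E'
from h import *;from plant import *
o=get_obs();print(local(o["tool_pos"]))
for n in("side","top"):
    cv2.imwrite(f"pics/{n}2.png",camera(n)["pixels"])
a=cv2.imread("pics/top2.png")[150:250,190:320];b=cv2.imread("pics/side2.png")[150:280,190:350]
cv2.imwrite("pics/d2.png",np.hstack([cv2.resize(a,(400,308),interpolation=3),cv2.resize(b,(379,308),interpolation=3)]))
E
```

```text
[-0.13661562 -0.00053854  0.14197508]
```

View pics/d2.png

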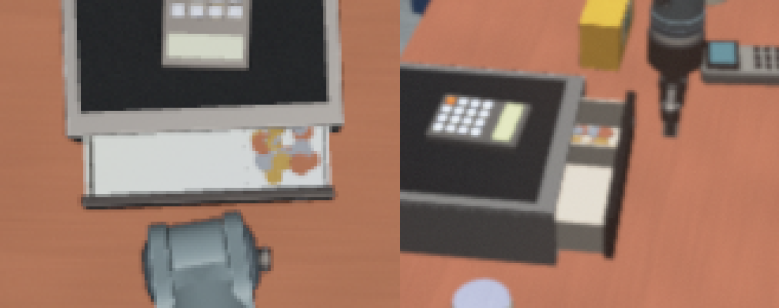

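The drawer has sprung ajar. In the top crop the panel's top edge runs from about (84,203) to (333,192), with a clear gap in line with the empty bay on the left.

```bash
python3 - <<'E'
from h import *;from plant import *
for p in [(84,208),(333,198),(84,198),(333,187),(68,137),(342,130)]:
    uv=crop(p,190,150,400/130.);print(p,local(ray("top",uv,.088 if p[0] not in(68,342) else .1)).round(4))
o=get_obs();go(o,tl(-.035,.046,.15),.07)
E
```

```text
(84, 208) [-0.076  0.135  0.088]
(333, 198) [-0.0764 -0.1352  0.088 ]
(84, 198) [-0.0651  0.1346  0.088 ]
(333, 187) [-0.0644 -0.1358  0.088 ]
(68, 137) [0.0009 0.148  0.1   ]
(342, 130) [-0.0039 -0.1475  0.1   ]
pos [0.5167 0.0036 0.1385] turn [-0.  -0.  -0.2] shift [-104.7  -11.5  -46.6] F [-0.9 -0.2  0.1] g 0.0 t 4.8 q7 -1.69
```

>>> send_rows --motion '[{"dx": 0,"dy": -25,"dz": 0,"wx": 0,"wy": 0,"wz": 0,"claw": 255},{"dx": -35,"dy": 0,"dz": -16,"wx": 0,"wy": 0,"wz": 0,"claw": 255},{"dx": -35,"dy": 0,"dz": -16,"wx": 0,"wy": 0,"wz": 0,"claw": 255},{"dx": -35,"dy": 0,"dz": -15,"wx": 0,"wy": 0,"wz": 0,"claw": 255},{"dx": 0,"dy": 0,"dz": 0,"wx": 0,"wy": 0,"wz": 0,"claw": 255},{"dx": 0,"dy": 0,"dz": 0,"wx": 0,"wy": 0,"wz": 0,"claw": 255}]'

```text
time: 5.4
tool_pos: [0.6162, 0.0584, 0.1603]
tool_rot: [0.024, -0.026, 0.707, -0.707]
contact_force: [-0.3, -0.8, 0.7]
grip_width: -0.008
```

```bash
python3 - <<'E'
from h import *;from plant import *
o=get_obs();go(o,tl(-.034,.046,.077),.07);print(local(o["tool_pos"]))
E
```

```text
pos [0.6162 0.0584 0.1603] turn [0.  0.  0.2] shift [-2.6 83.3  1.1] F [-0.3 -0.8  0.7] g -0.008 t 5.4 q7 -1.79
[-0.03663922  0.04709869  0.16029559]
```

>>> send_rows --motion '[{"dx": -2,"dy": 28,"dz": 0,"wx": 0,"wy": 0,"wz": 0,"claw": 255},{"dx": 0,"dy": 28,"dz": 0,"wx": 0,"wy": 0,"wz": 0,"claw": 255},{"dx": 0,"dy": 26,"dz": 0,"wx": 0,"wy": 0,"wz": 0,"claw": 255},{"dx": 0,"dy": 0,"dz": 0,"wx": 0,"wy": 0,"wz": 0,"claw": 255},{"dx": 10,"dy": 0,"dz": 0,"wx": 0,"wy": 0,"wz": 0,"claw": 255},{"dx": 10,"dy": 0,"dz": 0,"wx": 0,"wy": 0,"wz": 0,"claw": 255},{"dx": 10,"dy": 0,"dz": 0,"wx": 0,"wy": 0,"wz": 0,"claw": 255},{"dx": 10,"dy": 0,"dz": 0,"wx": 0,"wy": 0,"wz": 0,"claw": 255},{"dx": 10,"dy": 0,"dz": 0,"wx": 0,"wy": 0,"wz": 0,"claw": 255},{"dx": 0,"dy": 0,"dz": 0,"wx": 0,"wy": 0,"wz": 0,"claw": 255}]'

```text
time: 6.4
tool_pos: [0.5663, 0.0542, 0.0807]
tool_rot: [-0.023, 0.026, -0.706, 0.707]
contact_force: [-0.3, 0.3, -0.1]
grip_width: -0.003
```

```bash
python3 - <<'E'
from h import *;from plant import *
o=get_obs();go(o,tl(-.155,.046,.077),.07);print(local(o["tool_pos"]))
cv2.imwrite("pics/top3.png",camera("top")["pixels"]);cv2.imwrite("pics/side3.png",camera("side")["pixels"])
a=cv2.imread("pics/top3.png")[150:250,190:320];b=cv2.imread("pics/side3.png")[150:280,190:350]
cv2.imwrite("pics/d3.png",np.hstack([cv2.resize(a,(400,308),interpolation=3),cv2.resize(b,(379,308),interpolation=3)]))
E
```

```text
pos [0.5663 0.0542 0.0807] turn [-0.  -0.   0.2] shift [68.3  3.7  0.4] F [-0.3  0.3 -0.1] g -0.003 t 6.4 q7 -1.83
[-0.08667625  0.04637703  0.08071228]
```

View pics/d3.png

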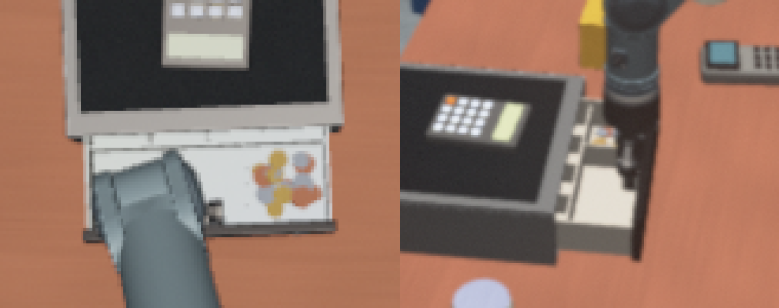

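The drawer follows the fingers (the panel has moved to row ~230 in the crop). I'll pull on to the stop.

>>> send_rows --motion '[{"dx": 10,"dy": 0,"dz": 0,"wx": 0,"wy": 0,"wz": 0,"claw": 255},{"dx": 10,"dy": 0,"dz": 0,"wx": 0,"wy": 0,"wz": 0,"claw": 255},{"dx": 10,"dy": 0,"dz": 0,"wx": 0,"wy": 0,"wz": 0,"claw": 255},{"dx": 10,"dy": 0,"dz": 0,"wx": 0,"wy": 0,"wz": 0,"claw": 255},{"dx": 10,"dy": 0,"dz": 0,"wx": 0,"wy": 0,"wz": 0,"claw": 255},{"dx": 8,"dy": 0,"dz": 0,"wx": 0,"wy": 0,"wz": 0,"claw": 255},{"dx": 5,"dy": 0,"dz": 0,"wx": 0,"wy": 0,"wz": 0,"claw": 255},{"dx": 3,"dy": 0,"dz": 0,"wx": 0,"wy": 0,"wz": 0,"claw": 255},{"dx": 2,"dy": 0,"dz": 0,"wx": 0,"wy": 0,"wz": 0,"claw": 255},{"dx": 0,"dy": 0,"dz": 0,"wx": 0,"wy": 0,"wz": 0,"claw": 255},{"dx": 0,"dy": 0,"dz": 0,"wx": 0,"wy": 0,"wz": 0,"claw": 255}]'

```text
time: 7.6
tool_pos: [0.5024, 0.0499, 0.0804]
tool_rot: [0.026, -0.023, 0.707, -0.706]
contact_force: [5.1, 1.5, -3.3]
grip_width: 0.002
```

```bash
python3 - <<'E'
from h import *;from plant import *
o=get_obs();go(o,tl(-.155,.046,.077),.07);print(local(o["tool_pos"]))
E
```

```text
pos [0.5024 0.0499 0.0804] turn [ 0.  -0.  -0.2] shift [4.3 3.4 0.5] F [ 5.1  1.5 -3.3] g 0.002 t 7.6 q7 -1.83
[-0.15067537  0.04652148  0.08041943]
```

A steady 5 N while standing still means it's at the stop. I'll back off, rise and head for the tray.

>>> send_rows --motion '[{"dx": -12,"dy": 0,"dz": 0,"wx": 0,"wy": 0,"wz": 0,"claw": 255},{"dx": 0,"dy": 0,"dz": 0,"wx": 0,"wy": 0,"wz": 0,"claw": 255},{"dx": 0,"dy": -40,"dz": 0,"wx": 0,"wy": 0,"wz": 0,"claw": 255},{"dx": 0,"dy": -45,"dz": 0,"wx": 0,"wy": 0,"wz": 0,"claw": 0},{"dx": 0,"dy": -45,"dz": 0,"wx": 0,"wy": 0,"wz": 0,"claw": 0},{"dx": 0,"dy": 0,"dz": 0,"wx": 0,"wy": 0,"wz": 0,"claw": 0}]'

```text
time: 8.2
tool_pos: [0.5171, 0.0512, 0.2169]
tool_rot: [0.028, -0.02, 0.707, -0.707]
contact_force: [1.4, 0.1, -0.8]
grip_width: 0.507
```

```bash
python3 - <<'E'
from h import *;from plant import *
o=get_obs();go(o,[.4685,.330,.21],-.087);print(local(o["tool_pos"]))
E
```

```text
pos [0.5171 0.0512 0.2169] turn [ 0.   8.9 -0.7] shift [  72.6    6.9 -273.5] F [ 1.4  0.1 -0.8] g 0.507 t 8.2 q7 -1.75
[-0.1360027   0.04684465  0.21693382]
```

>>> send_rows --motion '[{"dx": 0,"dy": 0,"dz": 0,"wx": 0,"wy": 4.5,"wz": 0,"claw": 0},{"dx": 0,"dy": 0,"dz": 0,"wx": 0,"wy": 4.5,"wz": 0,"claw": 0},{"dx": 12,"dy": 0,"dz": -45,"wx": 0,"wy": 0,"wz": 0,"claw": 0},{"dx": 12,"dy": 0,"dz": -45,"wx": 0,"wy": 0,"wz": 0,"claw": 0},{"dx": 12,"dy": 0,"dz": -45,"wx": 0,"wy": 0,"wz": 0,"claw": 0},{"dx": 12,"dy": 0,"dz": -45,"wx": 0,"wy": 0,"wz": 0,"claw": 0},{"dx": 12,"dy": 0,"dz": -45,"wx": 0,"wy": 0,"wz": 0,"claw": 0},{"dx": 12,"dy": 0,"dz": -45,"wx": 0,"wy": 0,"wz": 0,"claw": 0},{"dx": 0,"dy": 0,"dz": 0,"wx": 0,"wy": 0,"wz": 0,"claw": 0},{"dx": 0,"dy": 0,"dz": 0,"wx": 0,"wy": 0,"wz": 0,"claw": 0},{"dx": 0,"dy": 0,"dz": 0,"wx": 0,"wy": 0,"wz": 0,"claw": 0}]'

```text
time: 9.3
tool_pos: [0.4648, 0.3236, 0.2091]
tool_rot: [0.032, -0.031, -0.705, 0.707]
contact_force: [0.6, 0.4, 0.3]
grip_width: 1.002
```

```bash
python3 - <<'E'
from h import *;from plant import *
o=get_obs();go(o,[.4685,.330,.047],-.087)
cv2.imwrite("pics/top4.png",camera("top")["pixels"]);cv2.imwrite("pics/side4.png",camera("side")["pixels"])
a=cv2.imread("pics/top4.png")[140:270,130:320];b=cv2.imread("pics/side4.png")[170:340,190:350]
cv2.imwrite("pics/d4.png",cv2.resize(a,None,fx=4,fy=4,interpolation=3))
cv2.imwrite("pics/d5.png",cv2.resize(b,None,fx=3.5,fy=3.5,interpolation=3))
E
```

```text
pos [0.4648 0.3236 0.2091] turn [-0.2 -0.1  0.1] shift [ -3.1 162.1  -6.7] F [0.6 0.4 0.3] g 1.002 t 9.3 q7 -2.49
```

View pics/d4.png

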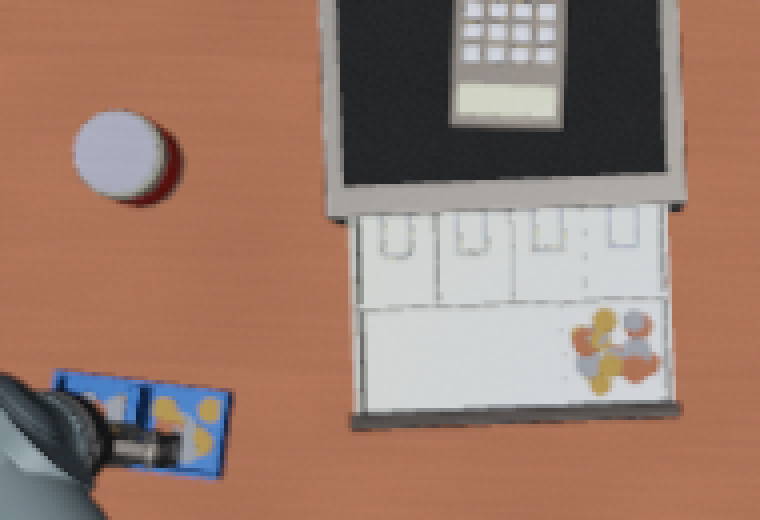

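View pics/d5.png

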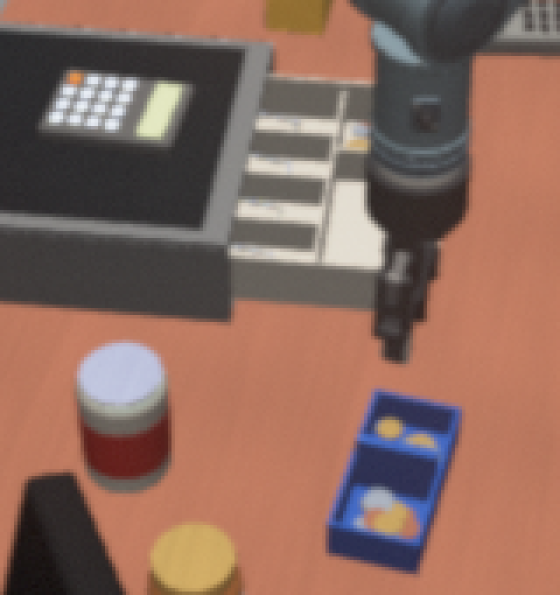

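```bash
python3 - <<'E'
from h import *
for p in [(352,430),(682,414),(352,417),(682,403)]:
    print(p,local(ray("top",crop(p,130,140,4),.088)).round(4))
for p in [(360,310),(358,413),(565,407)]:
    print(p,local(ray("top",crop(p,130,140,4),.06)).round(4))
E
```

```text
(352, 430) [-0.1754  0.1365  0.088 ]
(682, 414) [-0.1736 -0.1384  0.088 ]
(352, 417) [-0.1646  0.1361  0.088 ]
(682, 403) [-0.1645 -0.1389  0.088 ]
(360, 310) [-0.0749  0.129   0.06  ]
(358, 413) [-0.162  0.134  0.06 ]
(565, 407) [-0.1642 -0.0413  0.06  ]
```

>>> send_rows --motion '[{"dx": -3,"dy": 0,"dz": -5,"wx": 0,"wy": 0,"wz": 0,"claw": 0},{"dx": 0,"dy": 40,"dz": 0,"wx": 0,"wy": 0,"wz": 0,"claw": 0},{"dx": 0,"dy": 40,"dz": 0,"wx": 0,"wy": 0,"wz": 0,"claw": 0},{"dx": 0,"dy": 35,"dz": 0,"wx": 0,"wy": 0,"wz": 0,"claw": 0},{"dx": 0,"dy": 0,"dz": 0,"wx": 0,"wy": 0,"wz": 0,"claw": 0},{"dx": 0,"dy": 0,"dz": 0,"wx": 0,"wy": 0,"wz": 0,"claw": 0}]'

```text
time: 10.0
tool_pos: [0.4686, 0.33, 0.0953]
tool_rot: [0.032, -0.031, -0.706, 0.707]
contact_force: [0.3, 0.2, 0.2]
grip_width: 0.999
```

```bash
python3 - <<'E'
from h import *;from plant import *
o=get_obs();go(o,[.4685,.330,.050],-.087)
b=camera("side")["pixels"][240:340,250:350]
cv2.imwrite("pics/d6.png",cv2.resize(b,None,fx=6,fy=6,interpolation=3))
E
```

```text
pos [0.4686 0.33   0.0953] turn [-0.  -0.1  0. ] shift [ 0.1 45.3 -0. ] F [0.3 0.2 0.2] g 0.999 t 10.0 q7 -2.57
```

View pics/d6.png

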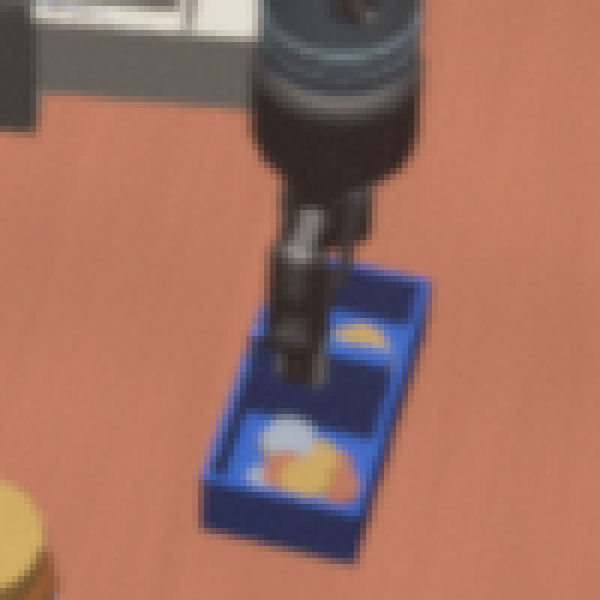

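The near finger hangs just on the camera side of the grip wall, at crop (300,370), and is well centred. I'll go down and grip.

>>> send_rows --motion '[{"dx": 0,"dy": 20,"dz": 0,"wx": 0,"wy": 0,"wz": 0,"claw": 0},{"dx": 0,"dy": 15,"dz": 0,"wx": 0,"wy": 0,"wz": 0,"claw": 0},{"dx": 0,"dy": 10,"dz": 0,"wx": 0,"wy": 0,"wz": 0,"claw": 0},{"dx": 0,"dy": 0,"dz": 0,"wx": 0,"wy": 0,"wz": 0,"claw": 0},{"dx": 0,"dy": 0,"dz": 0,"wx": 0,"wy": 0,"wz": 0,"claw": 120},{"dx": 0,"dy": 0,"dz": 0,"wx": 0,"wy": 0,"wz": 0,"claw": 180},{"dx": 0,"dy": 0,"dz": 0,"wx": 0,"wy": 0,"wz": 0,"claw": 255},{"dx": 0,"dy": 0,"dz": 0,"wx": 0,"wy": 0,"wz": 0,"claw": 255},{"dx": 0,"dy": 0,"dz": 0,"wx": 0,"wy": 0,"wz": 0,"claw": 255},{"dx": 0,"dy": 0,"dz": 0,"wx": 0,"wy": 0,"wz": 0,"claw": 255},{"dx": 0,"dy": 0,"dz": 0,"wx": 0,"wy": 0,"wz": 0,"claw": 255},{"dx": 0,"dy": 0,"dz": 0,"wx": 0,"wy": 0,"wz": 0,"claw": 255}]' --force 50

```text
time: 11.25
tool_pos: [0.4686, 0.3311, 0.0508]
tool_rot: [-0.031, 0.031, 0.707, -0.706]
contact_force: [-0.4, 1.4, 3.5]
grip_width: 0.107
```

```bash
python3 - <<'E'
from h import *;from plant import *
o=get_obs();go(o,[.4685,.330,.050],-.087)
E
```

```text
pos [0.4686 0.3311 0.0508] turn [ 0.1 -0.  -0. ] shift [-0.   0.8  1.1] F [-0.4  1.4  3.5] g 0.107 t 11.25 q7 -2.6
```

>>> send_rows --motion '[{"dx": 0,"dy": -8,"dz": 0,"wx": 0,"wy": 0,"wz": 0,"claw": 255},{"dx": 0,"dy": -16,"dz": 0,"wx": 0,"wy": 0,"wz": 0,"claw": 255},{"dx": 0,"dy": -25,"dz": 0,"wx": 0,"wy": 0,"wz": 0,"claw": 255},{"dx": 0,"dy": -25,"dz": 0,"wx": 0,"wy": 0,"wz": 0,"claw": 255},{"dx": 0,"dy": -25,"dz": 0,"wx": 0,"wy": 0,"wz": 0,"claw": 255},{"dx": 0,"dy": -25,"dz": 0,"wx": 0,"wy": 0,"wz": 0,"claw": 255},{"dx": 0,"dy": -16,"dz": 0,"wx": 0,"wy": 0,"wz": 0,"claw": 255},{"dx": 0,"dy": 0,"dz": 0,"wx": 0,"wy": 0,"wz": 0,"claw": 255}]'

```text
time: 12.05
tool_pos: [0.4697, 0.3315, 0.1934]
tool_rot: [-0.029, 0.033, 0.708, -0.705]
contact_force: [0.7, 0.7, -4.2]
grip_width: 0.108
```

```bash
python3 - <<'E'
from h import *;from plant import *
o=get_obs();go(o,tl(-.120,.046,.19),.07)
cv2.imwrite("pics/side7.png",camera("side")["pixels"])
b=cv2.imread("pics/side7.png")[200:320,250:370]
cv2.imwrite("pics/d7.png",cv2.resize(b,None,fx=5,fy=5,interpolation=3))
E
```

```text
pos [0.4697 0.3315 0.1934] turn [ 0.2 -9.  -0.3] shift [-43.7   3.4 283.8] F [ 0.7  0.7 -4.2] g 0.108 t 12.05 q7 -2.5
```

View pics/d7.png

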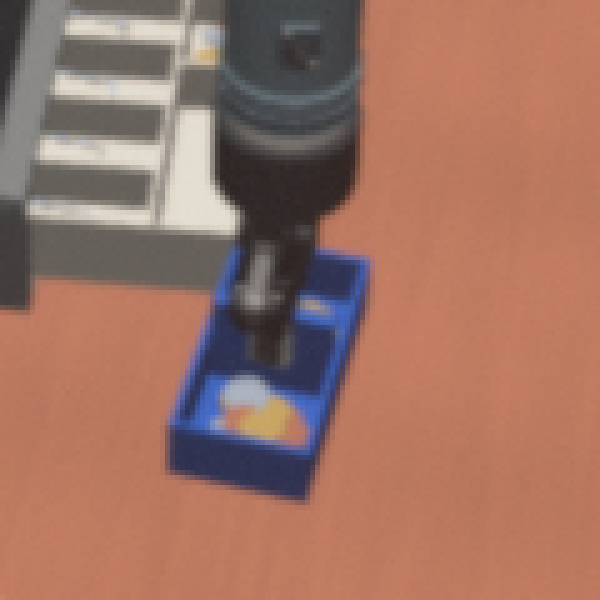

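```bash
python3 - <<'E'
from h import *
a,b=.038,.075
for z in(.1806,):
  dz=z-.038
  L=[[a,b,z],[-a,b,z],[-a,-b,z],[a,-b,z],[a,b,dz],[-a,b,dz]]
  p,r=fit([("side",L,crop([(170,425),(312,455),(370,259),(232,248),(168,470),(306,501)],250,200,5))],[.47,.33,-.087]);print(p,r.tolist())
E
```

```text
[ 0.47088094  0.33102141 -0.07186246] [[-0.3, 0.1], [-0.2, -0.0], [-0.4, -0.3], [0.7, -3.1], [-0.0, 0.8], [0.4, 0.4]]
```

>>> send_rows --motion '[{"dx": 0,"dy": 0,"dz": 0,"wx": 0,"wy": -4.5,"wz": 0,"claw": 255},{"dx": 0,"dy": 0,"dz": 0,"wx": 0,"wy": -4.5,"wz": 0,"claw": 255},{"dx": -4,"dy": 0,"dz": 25,"wx": 0,"wy": 0,"wz": 0,"claw": 255},{"dx": -6,"dy": 0,"dz": 40,"wx": 0,"wy": 0,"wz": 0,"claw": 255},{"dx": -6,"dy": 0,"dz": 40,"wx": 0,"wy": 0,"wz": 0,"claw": 255},{"dx": -6,"dy": 0,"dz": 40,"wx": 0,"wy": 0,"wz": 0,"claw": 255},{"dx": -6,"dy": 0,"dz": 40,"wx": 0,"wy": 0,"wz": 0,"claw": 255},{"dx": -6,"dy": 0,"dz": 40,"wx": 0,"wy": 0,"wz": 0,"claw": 255},{"dx": -6,"dy": 0,"dz": 34,"wx": 0,"wy": 0,"wz": 0,"claw": 255},{"dx": -4,"dy": 0,"dz": 25,"wx": 0,"wy": 0,"wz": 0,"claw": 255},{"dx": 0,"dy": 0,"dz": 0,"wx": 0,"wy": 0,"wz": 0,"claw": 255},{"dx": 0,"dy": 0,"dz": 0,"wx": 0,"wy": 0,"wz": 0,"claw": 255}]'

```text
time: 13.3
tool_pos: [0.5304, 0.0494, 0.1884]
tool_rot: [0.022, -0.025, 0.707, -0.707]
contact_force: [-0.1, 0.4, -3.3]
grip_width: 0.108
```

```bash
python3 - <<'E'
from h import *;from plant import *
o=get_obs();go(o,tl(-.119,.046,.0735),.07);print(local(o["tool_pos"]))
E
```

```text
pos [0.5304 0.0494 0.1884] turn [ 0.  -0.2  0.2] shift [ -3.8 114.9  -1.9] F [-0.1  0.4 -3.3] g 0.108 t 13.3 q7 -1.78
[-0.12277586  0.04409017  0.18844141]
```

>>> send_rows --motion '[{"dx": -4,"dy": 10,"dz": -2,"wx": 0,"wy": 0,"wz": 0,"claw": 255},{"dx": 0,"dy": 15,"dz": 0,"wx": 0,"wy": 0,"wz": 0,"claw": 255},{"dx": 0,"dy": 15,"dz": 0,"wx": 0,"wy": 0,"wz": 0,"claw": 255},{"dx": 0,"dy": 0,"dz": 0,"wx": 0,"wy": 0,"wz": 0,"claw": 255},{"dx": 0,"dy": 0,"dz": 0,"wx": 0,"wy": 0,"wz": 0,"claw": 255}]'

```text
time: 13.8
tool_pos: [0.5346, 0.0528, 0.1489]
tool_rot: [0.024, -0.026, 0.707, -0.707]
contact_force: [0.4, -0.1, -4.1]
grip_width: 0.111
```

```bash
python3 - <<'E'
from h import *;from plant import *
o=get_obs();go(o,tl(-.119,.046,.0708),.07);print(local(o["tool_pos"]))
cv2.imwrite("pics/side8.png",camera("side")["pixels"]);cv2.imwrite("pics/top8.png",camera("top")["pixels"])
b=cv2.imread("pics/side8.png")[160:280,230:350]
cv2.imwrite("pics/d8.png",cv2.resize(b,None,fx=5,fy=5,interpolation=3))
b=cv2.imread("pics/top8.png")[180:260,200:320]
cv2.imwrite("pics/d9.png",cv2.resize(b,None,fx=5,fy=5,interpolation=3))
E
```

```text
pos [0.5346 0.0528 0.1489] turn [0.  0.  0.2] shift [ 0.6 78.1  1.2] F [ 0.4 -0.1 -4.1] g 0.111 t 13.8 q7 -1.81
[-0.11838595  0.04717198  0.14893311]
```

View pics/d8.png

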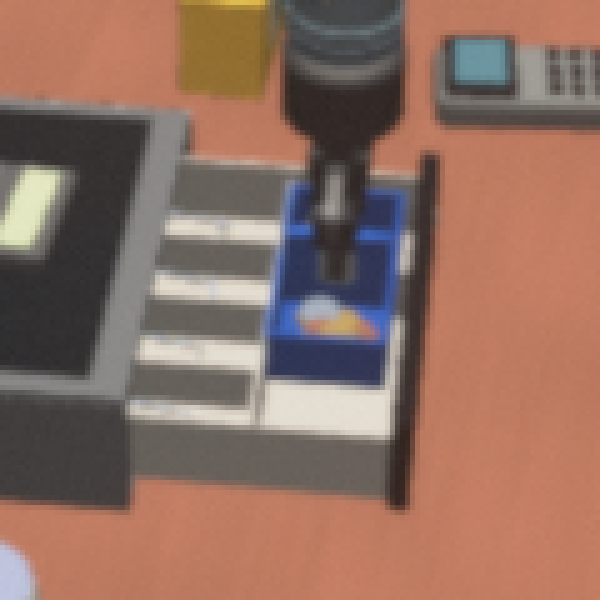

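View pics/d9.png

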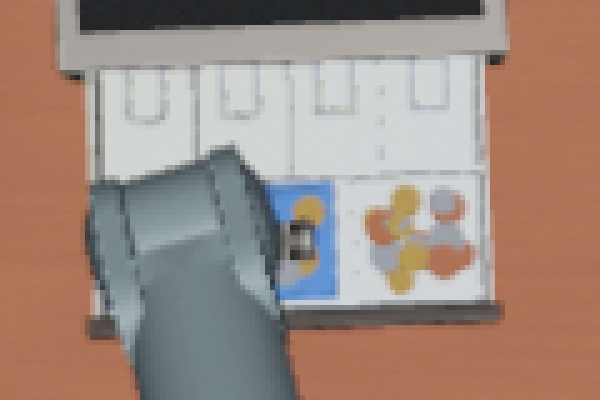

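```bash
python3 - <<'E'
from h import *
for p,z in [((333,181),.136),((337,299),.136),((90,338),.088),((497,318),.088),((90,320),.088),((497,301),.088),((335,175),.06),((480,171),.06)]:
    print("top",p,local(ray("top",crop(p,200,180,5),z)).round(4))
a,b=.038,.075;z=.136;dz=.098
L=[[a,b,z],[-a,b,z],[-a,-b,z],[a,-b,z],[a,b,dz],[-a,b,dz]]
s=("side",L,crop([(270,339),(388,346),(405,193),(288,182),(267,376),(384,385)],230,160,5))
t=("top",[[a,-b,z],[-a,-b,z]],crop([(333,181),(337,299)],200,180,5))
for o in([s],[s,t]):
  p,r=fit(o,[.535,.053,.07]);print(p,local(np.r_[p[:2],0]),r.tolist())
# predicted pixel of bay features
for nm,l in [("panel outer topL",(-.178,.138,.088)),("panel outer topR",(-.178,-.138,.088)),("panel inner topL",(-.164,.138,.088)),("bay back L top",(-.076,.130,.06))]:
  P=tl(*l);print(nm,((proj("top",P)[0]-[200,180]+.5)*5-.5).round(),((proj("side",P)[0]-[230,160]+.5)*5-.5).round())
E
```

```text
top (333, 181) [-0.0796 -0.0299  0.136 ]
top (337, 299) [-0.156  -0.0293  0.136 ]
top (90, 338) [-0.1757  0.1366  0.088 ]
top (497, 318) [-0.1737 -0.1347  0.088 ]
top (90, 320) [-0.1637  0.1361  0.088 ]
top (497, 301) [-0.1624 -0.1352  0.088 ]
top (335, 175) [-0.073  -0.0305  0.06  ]
top (480, 171) [-0.0743 -0.129   0.06  ]
[0.53417992 0.05228783 0.08294425] [-0.11884379  0.0467145   0.        ] [[-0.8, -1.0], [0.3, -0.5], [-0.1, -0.3], [0.2, 0.3], [-0.3, 0.7], [0.6, 0.8]]
[0.5342845  0.0516161  0.08174753] [-0.11878644  0.04603711  0.        ] [[-0.8, -1.1], [0.3, -0.7], [-0.1, -0.4], [0.3, 0.1], [-0.3, 0.5], [0.6, 0.6], [-0.4, 0.1], [0.0, -0.0]]
panel outer topL [ 88. 342.] [417. 422.]
panel outer topR [502. 324.] [444. 151.]
panel inner topL [ 87. 321.] [394. 420.]
bay back L top [ 99. 189.] [254. 431.]
```

The tray sits level above the bay. Fitted centre is (-0.119, 0.046) against a bay at about (-0.119, 0.046). I'll lower it.

>>> send_rows --motion '[{"dx": 0,"dy": 15,"dz": 0,"wx": 0,"wy": 0,"wz": 0,"claw": 255},{"dx": 0,"dy": 15,"dz": 0,"wx": 0,"wy": 0,"wz": 0,"claw": 255},{"dx": 0,"dy": 15,"dz": 0,"wx": 0,"wy": 0,"wz": 0,"claw": 255},{"dx": 0,"dy": 12,"dz": 0,"wx": 0,"wy": 0,"wz": 0,"claw": 255},{"dx": 0,"dy": 8,"dz": 0,"wx": 0,"wy": 0,"wz": 0,"claw": 255},{"dx": 0,"dy": 5,"dz": 0,"wx": 0,"wy": 0,"wz": 0,"claw": 255},{"dx": 0,"dy": 0,"dz": 0,"wx": 0,"wy": 0,"wz": 0,"claw": 255},{"dx": 0,"dy": 0,"dz": 0,"wx": 0,"wy": 0,"wz": 0,"claw": 255}]'

```text
time: 14.7
tool_pos: [0.5361, 0.0526, 0.0806]
tool_rot: [0.025, -0.024, 0.707, -0.707]
contact_force: [-0.1, 0.1, -3.7]
grip_width: 0.109
```

```bash
python3 - <<'E'
from h import *;from plant import *
o=get_obs();go(o,tl(-.119,.046,.0708),.07);print(local(o["tool_pos"]))
E
```

```text
pos [0.5361 0.0526 0.0806] turn [ 0. -0. -0.] shift [2.1 9.8 0.9] F [-0.1  0.1 -3.7] g 0.109 t 14.7 q7 -1.86
[-0.11688884  0.04690652  0.08056643]
```

>>> send_rows --motion '[{"dx": 2,"dy": 3,"dz": 1,"wx": 0,"wy": 0,"wz": 0,"claw": 255},{"dx": 0,"dy": 3,"dz": 0,"wx": 0,"wy": 0,"wz": 0,"claw": 255},{"dx": 0,"dy": 2,"dz": 0,"wx": 0,"wy": 0,"wz": 0,"claw": 255},{"dx": 0,"dy": 2,"dz": 0,"wx": 0,"wy": 0,"wz": 0,"claw": 255},{"dx": 0,"dy": 0,"dz": 0,"wx": 0,"wy": 0,"wz": 0,"claw": 255},{"dx": 0,"dy": 0,"dz": 0,"wx": 0,"wy": 0,"wz": 0,"claw": 255}]'

```text
time: 15.3
tool_pos: [0.5344, 0.0513, 0.0708]
tool_rot: [-0.025, 0.024, -0.707, 0.707]
contact_force: [0.4, -0.0, -0.4]
grip_width: 0.109
```

```bash
python3 - <<'E'
from h import *;from plant import *
o=get_obs();go(o,tl(-.119,.046,.0708),.07);print(local(o["tool_pos"]))
E
```

```text
pos [0.5344 0.0513 0.0708] turn [-0.  -0.  -0.1] shift [ 0.3 -0.  -0.2] F [ 0.4 -0.  -0.4] g 0.109 t 15.3 q7 -1.86
[-0.11868207  0.04575558  0.0707626 ]
```

The weight has gone (F_z -3.7 to -0.4) at exactly the expected height, so I'll release.

>>> send_rows --motion '[{"dx": 0,"dy": 0,"dz": 0,"wx": 0,"wy": 0,"wz": 0,"claw": 200},{"dx": 0,"dy": 0,"dz": 0,"wx": 0,"wy": 0,"wz": 0,"claw": 150},{"dx": 0,"dy": 0,"dz": 0,"wx": 0,"wy": 0,"wz": 0,"claw": 150},{"dx": 0,"dy": 0,"dz": 0,"wx": 0,"wy": 0,"wz": 0,"claw": 150},{"dx": 0,"dy": -15,"dz": 0,"wx": 0,"wy": 0,"wz": 0,"claw": 150},{"dx": 0,"dy": -30,"dz": 0,"wx": 0,"wy": 0,"wz": 0,"claw": 150},{"dx": 0,"dy": -45,"dz": 0,"wx": 0,"wy": 0,"wz": 0,"claw": 150},{"dx": 0,"dy": -30,"dz": 0,"wx": 0,"wy": 0,"wz": 0,"claw": 255},{"dx": 40,"dy": 0,"dz": 0,"wx": 0,"wy": 0,"wz": 0,"claw": 255},{"dx": 40,"dy": 0,"dz": 15,"wx": 0,"wy": 0,"wz": 0,"claw": 255},{"dx": 25,"dy": 0,"dz": 25,"wx": 0,"wy": 0,"wz": 0,"claw": 255},{"dx": 0,"dy": 0,"dz": 0,"wx": 0,"wy": 0,"wz": 0,"claw": 255}]'

```text
time: 16.5
tool_pos: [0.4279, 0.0005, 0.1903]
tool_rot: [-0.022, 0.024, -0.706, 0.708]
contact_force: [0.7, 0.1, 0.1]
grip_width: 0.001
```

```bash
python3 - <<'E'
from h import *;from plant import *
o=get_obs();go(o,tl(-.220,.0,.0800),.07);print(local(o["tool_pos"]))
cv2.imwrite("pics/side10.png",camera("side")["pixels"]);cv2.imwrite("pics/top10.png",camera("top")["pixels"])
b=cv2.imread("pics/side10.png")[160:280,230:350]
b=cv2.resize(b,(400,400),interpolation=3)
c=cv2.imread("pics/top10.png")[170:260,210:310]
cv2.imwrite("pics/d10.png",np.hstack([b,cv2.resize(c,(400,400),interpolation=3)]))
E
```

```text
pos [0.4279 0.0005 0.1903] turn [-0.2 -0.3  0.2] shift [ -8.5 110.3   2.5] F [0.7 0.1 0.1] g 0.001 t 16.5 q7 -1.63
[-0.22849139  0.0024783   0.190334  ]
```

View pics/d10.png

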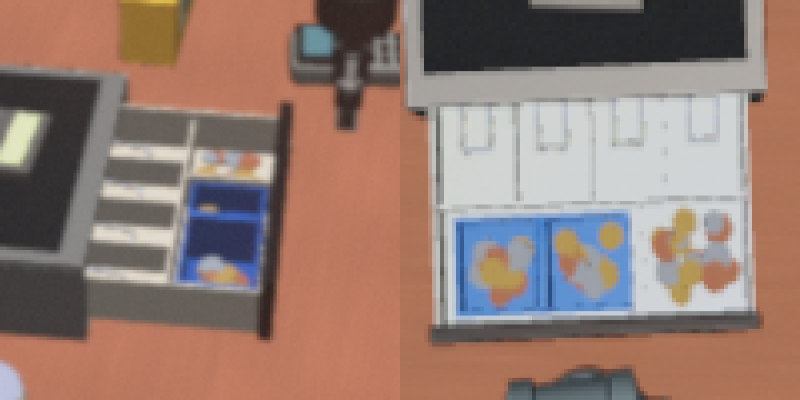

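The tray sits flat in the bay and the drawer is still out. I'll go down in front of the panel.

>>> send_rows --motion '[{"dx": 0,"dy": 40,"dz": 2,"wx": 0,"wy": 0,"wz": 0,"claw": 255},{"dx": 0,"dy": 40,"dz": 0,"wx": 0,"wy": 0,"wz": 0,"claw": 255},{"dx": 0,"dy": 32,"dz": 0,"wx": 0,"wy": 0,"wz": 0,"claw": 255},{"dx": 0,"dy": 0,"dz": 0,"wx": 0,"wy": 0,"wz": 0,"claw": 255},{"dx": -10,"dy": 0,"dz": 0,"wx": 0,"wy": 0,"wz": 0,"claw": 255},{"dx": -10,"dy": 0,"dz": 0,"wx": 0,"wy": 0,"wz": 0,"claw": 255},{"dx": -10,"dy": 0,"dz": 0,"wx": 0,"wy": 0,"wz": 0,"claw": 255},{"dx": -6,"dy": 0,"dz": 0,"wx": 0,"wy": 0,"wz": 0,"claw": 255},{"dx": -6,"dy": 0,"dz": 0,"wx": 0,"wy": 0,"wz": 0,"claw": 255},{"dx": -8,"dy": 0,"dz": 0,"wx": 0,"wy": 0,"wz": 0,"claw": 255},{"dx": -8,"dy": 0,"dz": 0,"wx": 0,"wy": 0,"wz": 0,"claw": 255},{"dx": 0,"dy": 0,"dz": 0,"wx": 0,"wy": 0,"wz": 0,"claw": 255}]'

```text
time: 17.8
tool_pos: [0.4921, 0.0064, 0.0787]
tool_rot: [0.026, -0.023, 0.707, -0.706]
contact_force: [0.7, 1.0, 0.1]
grip_width: -0.004
```

```bash
python3 - <<'E'
from h import *;from plant import *
o=get_obs();go(o,tl(-.022,.0,.077),.07);print(local(o["tool_pos"]))
E
```

```text
pos [0.4921 0.0064 0.0787] turn [ 0.  -0.  -0.2] shift [-142.     1.7    3.9] F [0.7 1.  0.1] g -0.004 t 17.8 q7 -1.76
[-0.1640006   0.00385886  0.07868873]
```

>>> send_rows --motion '[{"dx": -8,"dy": 0,"dz": 0,"wx": 0,"wy": 0,"wz": 0,"claw": 255},{"dx": -10,"dy": 0,"dz": 2,"wx": 0,"wy": 0,"wz": 0,"claw": 255},{"dx": -10,"dy": 0,"dz": 0,"wx": 0,"wy": 0,"wz": 0,"claw": 255},{"dx": -10,"dy": 0,"dz": 0,"wx": 0,"wy": 0,"wz": 0,"claw": 255},{"dx": -10,"dy": 0,"dz": 0,"wx": 0,"wy": 0,"wz": 0,"claw": 255},{"dx": -10,"dy": 0,"dz": 0,"wx": 0,"wy": 0,"wz": 0,"claw": 255},{"dx": -10,"dy": 0,"dz": 0,"wx": 0,"wy": 0,"wz": 0,"claw": 255},{"dx": -10,"dy": 0,"dz": 0,"wx": 0,"wy": 0,"wz": 0,"claw": 255},{"dx": -10,"dy": 0,"dz": 0,"wx": 0,"wy": 0,"wz": 0,"claw": 255},{"dx": -10,"dy": 0,"dz": 0,"wx": 0,"wy": 0,"wz": 0,"claw": 255},{"dx": 0,"dy": 0,"dz": 0,"wx": 0,"wy": 0,"wz": 0,"claw": 255}]'

```text
time: 18.9
tool_pos: [0.587, 0.0107, 0.0778]
tool_rot: [-0.023, 0.026, -0.706, 0.707]
contact_force: [-5.9, 2.0, 0.5]
grip_width: 0.001
```

```bash
python3 - <<'E'
from h import *;from plant import *
o=get_obs();go(o,tl(-.0195,.0,.077),.07);print(local(o["tool_pos"]))
E
```

```text
pos [0.587  0.0107 0.0778] turn [-0.  -0.1  0.2] shift [-49.6   0.8   1.5] F [-5.9  2.   0.5] g 0.001 t 18.9 q7 -1.77
[-0.06905917  0.00154608  0.07780267]
```

>>> send_rows --motion '[{"dx": -8,"dy": 0,"dz": 0,"wx": 0,"wy": 0,"wz": 0,"claw": 255},{"dx": -8,"dy": 0,"dz": 0,"wx": 0,"wy": 0,"wz": 0,"claw": 255},{"dx": -8,"dy": 0,"dz": 0,"wx": 0,"wy": 0,"wz": 0,"claw": 255},{"dx": -8,"dy": 0,"dz": 0,"wx": 0,"wy": 0,"wz": 0,"claw": 255},{"dx": -6,"dy": 0,"dz": 0,"wx": 0,"wy": 0,"wz": 0,"claw": 255},{"dx": -4,"dy": 0,"dz": 0,"wx": 0,"wy": 0,"wz": 0,"claw": 255},{"dx": -3,"dy": 0,"dz": 0,"wx": 0,"wy": 0,"wz": 0,"claw": 255},{"dx": -2,"dy": 0,"dz": 0,"wx": 0,"wy": 0,"wz": 0,"claw": 255},{"dx": 0,"dy": 0,"dz": 0,"wx": 0,"wy": 0,"wz": 0,"claw": 255}]'

```text
time: 19.8
tool_pos: [0.6313, 0.0136, 0.076]
tool_rot: [-0.021, 0.027, -0.706, 0.707]
contact_force: [-7.9, 1.1, -3.4]
grip_width: 0.001
```

```bash
python3 - <<'E'
from h import *;from plant import *
o=get_obs();go(o,tl(-.0195,.0,.077),.07);print(local(o["tool_pos"]))
E
```

```text
pos [0.6313 0.0136 0.076 ] turn [-0.  -0.1  0.5] shift [-5.2 -1.   1.3] F [-7.9  1.1 -3.4] g 0.001 t 19.8 q7 -1.76
[-0.02468841  0.00133089  0.07603434]
```

>>> send_rows --motion '[{"dx": -2,"dy": 0,"dz": 0,"wx": 0,"wy": 0,"wz": 0,"claw": 255},{"dx": -2,"dy": 0,"dz": 0,"wx": 0,"wy": 0,"wz": 0,"claw": 255},{"dx": -2,"dy": 0,"dz": 0,"wx": 0,"wy": 0,"wz": 0,"claw": 255},{"dx": -1,"dy": 0,"dz": 0,"wx": 0,"wy": 0,"wz": 0,"claw": 255},{"dx": 0,"dy": 0,"dz": 0,"wx": 0,"wy": 0,"wz": 0,"claw": 255},{"dx": 0,"dy": 0,"dz": 0,"wx": 0,"wy": 0,"wz": 0,"claw": 255}]'

```text
time: 20.4
tool_pos: [0.6379, 0.014, 0.076]
tool_rot: [-0.021, 0.028, -0.706, 0.707]
contact_force: [-7.5, 1.5, -1.8]
grip_width: 0.003
```

```bash
python3 - <<'E'
from h import *;from plant import *
o=get_obs();go(o,tl(-.0195,.0,.077),.07);print(local(o["tool_pos"]))
E
```

```text
pos [0.6379 0.014  0.076 ] turn [-0.  -0.1  0.5] shift [ 1.4 -1.   1.3] F [-7.5  1.5 -1.8] g 0.003 t 20.4 q7 -1.76
[-0.01810086  0.00130108  0.07604967]
```

Pressed to about -0.009. I'll let go and look.

>>> send_rows --motion '[{"dx": 15,"dy": 0,"dz": 0,"wx": 0,"wy": 0,"wz": 0,"claw": 255},{"dx": 35,"dy": 0,"dz": 0,"wx": 0,"wy": 0,"wz": 0,"claw": 255},{"dx": 40,"dy": 0,"dz": 0,"wx": 0,"wy": 0,"wz": 0,"claw": 255},{"dx": 40,"dy": 0,"dz": 0,"wx": 0,"wy": 0,"wz": 0,"claw": 255},{"dx": 20,"dy": -30,"dz": 0,"wx": 0,"wy": 0,"wz": 0,"claw": 255},{"dx": 0,"dy": -40,"dz": 0,"wx": 0,"wy": 0,"wz": 0,"claw": 255},{"dx": 0,"dy": -30,"dz": 0,"wx": 0,"wy": 0,"wz": 0,"claw": 255},{"dx": 0,"dy": 0,"dz": 0,"wx": 0,"wy": 0,"wz": 0,"claw": 255}]'

```text
time: 21.2
tool_pos: [0.4995, 0.0035, 0.1854]
tool_rot: [-0.031, 0.017, -0.706, 0.707]
contact_force: [0.2, 0.2, 0.3]
grip_width: 0.001
```

```bash
python3 - <<'E'
from h import *;from plant import *
o=get_obs();print(local(o["tool_pos"]),o["contact_force"])
cv2.imwrite("pics/side11.png",camera("side")["pixels"]);cv2.imwrite("pics/top11.png",camera("top")["pixels"])
b=cv2.resize(cv2.imread("pics/side11.png")[150:280,200:330],(400,400),interpolation=3)
c=cv2.resize(cv2.imread("pics/top11.png")[85:205,195:315],(400,400),interpolation=3)
cv2.imwrite("pics/d11.png",np.hstack([b,c]))
cv2.imwrite("pics/d12.png",np.hstack([cv2.imread("pics/top0.png")[:,:400],cv2.imread("pics/top11.png")[:,:400]])[60:320])
a0=cv2.imread("pics/top0.png").astype(int);a1=cv2.imread("pics/top11.png").astype(int)
print(abs(a0-a1).max(2)[85:202,205:305].max(), abs(a0-a1).max(2)[185:202,205:305].max())
E
```

```text
[-0.15688335  0.00048372  0.18542034] [0.21767298 0.18472378 0.34914522]
158 158
```

View pics/d11.png

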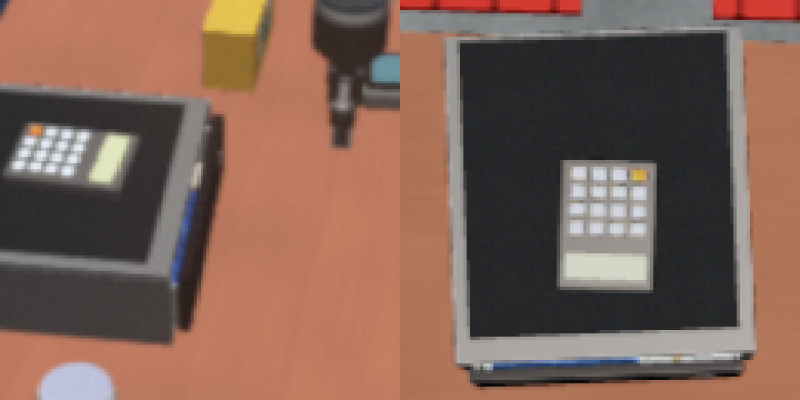

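View pics/d12.png

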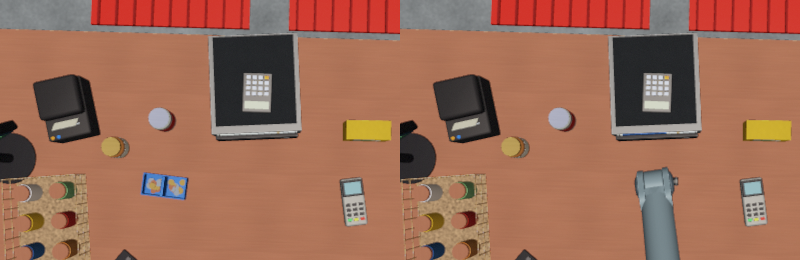

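The drawer is shut. The panel's lower-left edge is at row ~200.5, against 200.6 at the start. The blue tray shows in the gap and the bystanders haven't moved. I'll do one settle and recheck, then hand in.

>>> send_rows --motion '[{"dx": 0,"dy": 0,"dz": 0,"wx": 0,"wy": 0,"wz": 0,"claw": 255},{"dx": 0,"dy": 0,"dz": 0,"wx": 0,"wy": 0,"wz": 0,"claw": 255},{"dx": 0,"dy": 0,"dz": 0,"wx": 0,"wy": 0,"wz": 0,"claw": 255}]'

```text
time: 21.6
tool_pos: [0.4914, 0.0042, 0.1771]
tool_rot: [0.024, -0.025, 0.707, -0.707]
contact_force: [-0.2, 0.4, 0.3]
grip_width: 0.0
```

```bash
python3 - <<'E'
from h import *;from plant import *
a0=cv2.imread("pics/top0.png").astype(int)
a1=camera("top")["pixels"].astype(int)
for c in (222,240,280,295):
    print(c,a0[194:206,c].sum(1).tolist(),a1[194:206,c].sum(1).tolist())
print(get_obs()["contact_force"]);print(job_done())
E
```

```text
222 [605, 442, 236, 230, 265, 145, 31, 340, 381, 387, 385, 387] [521, 425, 265, 229, 249, 137, 30, 342, 382, 384, 384, 387]
240 [447, 283, 236, 246, 151, 59, 273, 363, 384, 388, 380, 385] [224, 209, 238, 248, 167, 75, 276, 363, 384, 387, 380, 383]
280 [217, 254, 270, 144, 142, 346, 380, 377, 376, 371, 376, 376] [218, 248, 275, 156, 104, 346, 379, 377, 375, 372, 376, 377]
295 [234, 278, 150, 27, 342, 384, 383, 382, 383, 380, 382, 386] [230, 278, 149, 32, 345, 382, 387, 384, 383, 380, 382, 384]
[0.52624961 0.41697677 0.13543419]
the job is handed in; nothing more can be done
None
```

The coin tray is in the till and the drawer is shut on its catch. I handed the job in after about 22 s of the 70 s allowed; no verdict was reported.

- **Opening:** I pressed the drawer about 7 mm and it sprang to about 0.06 m. I hooked it in line with the bay and drew it out until the arm felt a steady 5 N at the stop.
- **Tray:** I carried it by its grip wall and set it on the bay floor. The held weight dropped away at exactly the expected height. A picture after release showed it sitting flat with the drawer still out.
- **Shutting:** I pushed the drawer in at about 0.1 m/s, slower near the end, to roughly 9 mm beyond shut, and let go.

**Last checks:** the panel's front edge sits at the same image rows as at the start, so the drawer is shut and not ajar. In the pictures the nearby things and the calculator had not visibly moved, though I did not compare the till roll. The arm is clear and feels only sensor noise. The camera fits disagreed by up to 6 mm on the tray's starting position, which the grasp allowed for; nothing else failed or disagreed.

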